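# Lock the bayonet cap into the gel strainer

## Robot

A 6-joint arm with a two-finger parallel gripper is mounted at the origin on a cart in front of the work surface, level with it; the furniture and walls round the work are solid. World frame = base frame: x ahead of the robot, y to its left, z up, the work surface at z = 0. Lengths are in m, angles in rad, forces in N, time in s.
With the tool pointing down it reaches from about 0.275 to 0.75 m from the base axis. Payload 10.2 kg.
Tool frame: the origin (TCP) lies at the very end of the fingers, on their centre line; the grasp point (between the pads) lies 19 mm behind it; y points along the fingers, z is the direction in which the jaws open and shut, and the axes are right-handed (so a half turn about y gives the same grasp; the last joint's range is limited). The gripper opens to 85 mm and grips with 20 to 120 N. Pads are 22 mm wide; open, the fingers measure 114 mm over their backs; the gripper's body (76 mm by 85 mm) begins 54 mm behind the grasp point. The pads swing forward as they close: fully open they stand 13 mm farther back than shut.
Start: joints at [-1.52, 0.313, 1.498, -0, 1.331, -0.223], TCP at [0.142, -0.505, 0.231] pointing down, gripper open.
Joint ranges: [-2.94, 2.94], [-0.97, 2.17], [0.19, 2.56], [-1.23, 4.37], [0.02, 3.11], [-2.88, 2.88]. Speed limits (rad/s): [2.39, 2.39, 3.01, 3.14, 3.14, 3.14].

## Interface

Orientations are given as [roll, pitch, yaw] about the fixed x, y, z axes, in that order (R = Rz(yaw) Ry(pitch) Rx(roll)).
In Python, from bench import env, eyes, job gives the robot as it stands. The module is installed in compiled form; this text tells all that it offers.
- The arm moves only by the tool apply_moves, never from a script. Its argument "series" is a list of rows, each a list of 3 entries, a list of its own where there are three numbers: the shift along the tool's x, y, z in cm, then the turn, a rotation vector about the tool's x, y, z in rad, then the gripper's target within -1 to 1 (fully open at 1, half-way at 0, shut at -1). A call has 1 to 20 rows; each row shifts and turns the commanded pose from where the row before left it, along the tool's axes as they then stand; what a row does not reach is not made up. A row lasts 1/12 s, in which the tool goes at most 41.7 mm and 7.16 degrees, less where a joint would pass 70% of its speed; a pose out of reach is approached as far as the arm can. A call is refused whole if a number of a shift passes 4.17 or a number of a turn 0.125, either way. A call with a gripper value outside its range is refused whole. The fingers move at their own pace and stop on an object; "grip_force" is the grip in N (left out, the last holds). Time passes only in rows, so rows that do not move let the fingers close. It gives the time, the measured TCP pose, the force and the opening at its end, in the units of the state.
- env.get_obs(): the state, without advancing time (a new reading comes with each control period).
- eyes.camera(name): name is "side" or "top" or "wrist"; returns a dict with "frame" (480x640x3 uint8, red, green, blue), "depth" (480x640 float32, m along the optical axis (not along the pixel's ray), 0 where there is no reading), "intrinsics" (3x3 intrinsics, pixels), "D" ([k1, k2, p1, p2, k3] as OpenCV has them; the pictures are not rectified), "R" (3x3) and "t" (3): a world point X has camera coordinates R X + t; the wrist camera has in their place "mount" (4x4, takes a point from camera to tool coordinates, whose origin is the TCP and whose axes are the tool frame's). Camera axes: x right, y down, z forward; pixel columns grow to the right and rows downward; lengths in m; the calibration is good to about 2 mm. A picture is of the moment at which its call begins: read the wrist's pose just before it.
- job.job_done(): hands the job in, once; it reports no verdict.
The state is a dict: "time_s": time; "q": joint angles; "joint_vel": joint speeds; "joint_efforts": joint torques, N m; "ee_pos": TCP position; "tcp_rot": TCP orientation; "force": force on the tool from outside, world axes, zero at the start; "ft_torque": the same for the moment, N m; "opening": finger opening in m.
Only numpy, scipy, OpenCV 4.12 (cv2) and the standard library are available. Lean on these libraries where they do the work, as an engineer would, in place of code of your own. Each camera call takes 0.05 s, during which the arm holds its last target.

## Task

Close the gel strainer: stand the loose bayonet cap in its mouth, turn it lightly until both lugs drop into the slots, push it in against the spring, twist it a quarter turn clockwise (seen from above) until it locks, and let go. Never force it: it takes about 12 N, and more than 60 N between cap and strainer would damage it. Leave the tubs, lids and cup around it alone.

Things in the scene. Friction and masses are not known exactly. Their poses are not given: they have to be found in the camera images.
- cap: Loose bayonet cap, 66 mm high, about 0.15 kg, upright on the table. Origin: centre of its foot; z up. Steel plug 40 mm in diameter (z 0 to 32 mm, foot tapered to 30 mm over the lowest 6 mm), black disc 48 mm in diameter (z 32 to 38 mm), orange grip bar on top along x, two lugs along +x and -x. A half turn about z gives the same cap.
- cap_grip (a point): Middle of the cap's orange grip bar, 52 mm above its foot, on its axis. The bar is 46 mm long (cap x), 12 mm thick (cap y: pinch it across this) and 28 mm high, its underside on the black disc.
- cap_lugs (a point): On the cap's axis, 10 mm above its foot, level with the undersides of the two steel lugs. The lugs point along cap +x and -x, in line with the grip bar; each is 10 mm wide and 6 mm high and reaches 28.5 mm from the axis.
- strainer: Gel strainer fixed on the table: green round foot 96 mm across, upright barrel and dark ribbed collar 76 mm across, two hose stubs along +y and -y (56 mm from the axis, 20 mm high). Origin: centre of its underside; z up. The collar is fixed, but set at an angle to strainer x that differs each time, up to 0.4 rad either way, and is NOT measured.
- mouth (a point): Centre of the mouth, level with the collar's rim, 62 mm above the table; axes as the strainer's. Bore 46 mm in diameter (3 mm play round the plug). Two opposite slots in the rim, marked by white ticks, along strainer x turned by the unknown collar angle; lugs pass them with 0.09 rad to spare either way. Find them by feel or sight: elsewhere the lugs rest on the rim.
- lock_level (a point): On the mouth's axis, 21 mm below the rim: where the cap's foot is when locked. Lugs on the rim: foot 10 mm below the rim. Clockwise from each slot is a ledge 8 mm thick; lugs pass under it only with the foot 24 to 28 mm below the rim (28: lugs on the floor). At 1.49 to 1.65 rad from the slot (hard stop at 1.65) the spring lifts the lugs 3 mm into a recess: locked. Anticlockwise is blocked.
- spring_plate (a joint): Travel (m) of the brass spring plate in the mouth, pressed down by the cap's foot: 0 = released, its top 15 mm below the rim; 0.006 with the cap locked; 0.009 or more while the lugs pass under the ledge; 0.013 with the lugs on the floor. It pushes up with 5 N plus 0.6 N per mm (about 12 N while turning).
- tub_01: Bystander: pink open gel tub, 96 mm across, 55 mm high; origin at the centre of its underside. Leave it alone.
- tub_lid_up: Bystander: loose pink tub lid, 98 mm across, 16 mm high; origin at the centre of its underside. Leave it alone.
- steel_cup: Bystander: steel measuring cup, 72 mm across, 82 mm high; origin at the centre of its underside. Leave it alone.

How it is judged:
On the way:
1. the cap, in the mouth, is pushed in against the spring (spring plate down by more than 8.2 mm) (value of joint spring_plate above 0.0082 m and horizontal distance between cap and mouth below 0.005 m), for 0.1 s.
At the end, for the whole second after the job is handed in: The cap is locked in the strainer and at rest: its foot 19 to 22.8 mm below the mouth (lugs held up in their recesses by the spring, spring plate down by 4.2 to 7.8 mm), within 5 mm of the mouth's axis, upright within 0.1 rad (z of cap in the frame of mouth between -0.0228 and -0.019 m and value of joint spring_plate between 0.0042 and 0.0078 m and horizontal distance between cap and mouth below 0.005 m and angle between cap's own z axis and vertical below 0.1 rad and linear speed of cap below 0.01 m/s); the robot touches nothing.
It fails at once if the contact forces between the cap and the strainer add up to more than 60 N (contact force between cap and strainer above 60 N).
It fails at once if the arm or the gripper itself pushes the strainer with more than 60 N (contact force between any of the arm, the fingers and strainer above 60 N).
It fails at once if a bystander (tub, lid or cup) is moved by more than 2 cm (distance of any of tub_01, tub_lid_up, steel_cup from where it was at the start of the episode above 0.02 m).
It also fails if it takes over 61 s, if anything falls off the work surface, if the arm or the gripper's body presses on something with over 40 N, if the wrist force passes 120 N, or if a joint passes its speed limit or range.

## Working session

There is one attempt and no reset: what is moved stays moved. The work goes in short steps, Python scripts to look and compute and a tool call to move; the robot and the scene stay as the last step left them, time stands still between calls to the robot, and variables do not carry over. Pictures are saved under pics/ and viewed, and the job is handed in when it is done.

Besides the shell and the picture viewer there is one more tool, called after "Call:" as name([rows], argument=value, ...), one row to a line, values as JSON. apply_moves: Moves the arm, as the interface text tells. Its arguments: {"type":"object","properties":{"series":{"type":"array","items":{"type":"array"}},"grip_force":{"type":"number"}},"required":["series"]}

```bash
mkdir -p pics; python3 - <<'E'
from bench import env, eyes, job
import cv2, pickle
o=env.get_obs(); print(o)
for n in ["side","top","wrist"]:
    c=eyes.camera(n); pickle.dump((o,c),open(f"{n}0.pkl","wb"))
    cv2.imwrite(f"pics/{n}0.png",c["frame"][:,:,::-1])
    print(n,c["intrinsics"],c["D"],c.get("R"),c.get("t"),c.get("mount"))
E
```

```text
{'time_s': 0.0, 'q': array([-1.52042238e+00,  3.13437483e-01,  1.49843298e+00, -3.82665151e-06,
        1.33101201e+00, -2.23383645e-01]), 'joint_vel': array([-0.00085421,  0.00017028, -0.00032788,  0.00056024,  0.00045063,
        0.00011097]), 'joint_efforts': array([-2.12310524e-04, -4.12257314e+01, -2.59748679e+01, -1.93530518e-04,
        4.11562229e-03, -1.02980898e-06]), 'ee_pos': array([ 0.14191652, -0.50518594,  0.23074303]), 'tcp_rot': array([-1.57205492e+00,  2.82111028e-04, -2.86783433e+00]), 'force': array([-0.29200997, -0.17108826, -0.20416321]), 'ft_torque': array([ 0.02940913,  0.02462136, -0.01350912]), 'opening': 0.08518250151513587}
side [[522.80174193   0.         315.41165551]
 [  0.         522.80174193 241.18963284]
 [  0.           0.           1.        ]] [-0.04818039  0.          0.          0.          0.        ] [[-0.98398969  0.17820817  0.00247838]
 [ 0.14773142  0.82333118 -0.54799744]
 [-0.09969815 -0.5388577  -0.83647634]] [ 0.55425052 -0.10366135  1.38322827] None
top [[613.89917761   0.         328.63496808]
 [  0.         613.89917761 234.60251182]
 [  0.           0.           1.        ]] [0.00205433 0.         0.         0.         0.        ] [[-0.01071875 -0.99992124  0.00652835]
 [-0.99143265  0.00977735 -0.13025247]
 [ 0.13017838 -0.00786856 -0.99145937]] [0.07213509 0.58646027 1.63873217] None
wrist [[425.12604942   0.         319.11218143]
 [  0.         425.12604942 241.56316187]
 [  0.           0.           1.        ]] [-0.04402228  0.          0.          0.          0.        ] None None [[ 8.01361368e-04  9.46023649e-01  3.24096610e-01 -8.42345134e-02]
 [ 4.17403789e-04 -3.24097003e-01  9.46023762e-01 -1.42042481e-01]
 [ 9.99999592e-01 -6.22827743e-04 -6.54592673e-04  4.97756355e-04]
 [ 0.00000000e+00  0.00000000e+00  0.00000000e+00  1.00000000e+00]]
```

View pics/side0.png

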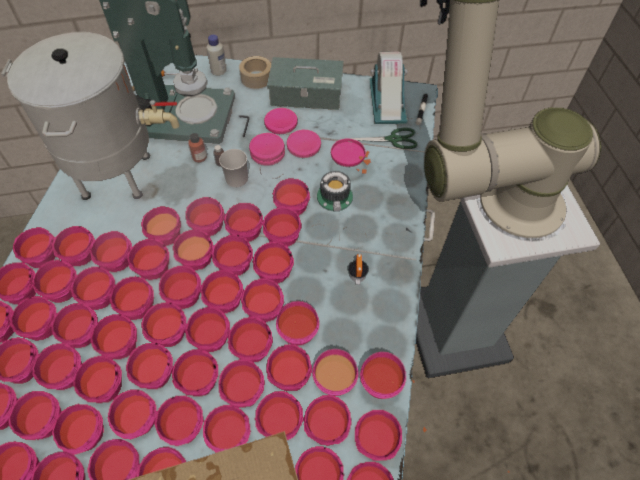

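View pics/top0.png

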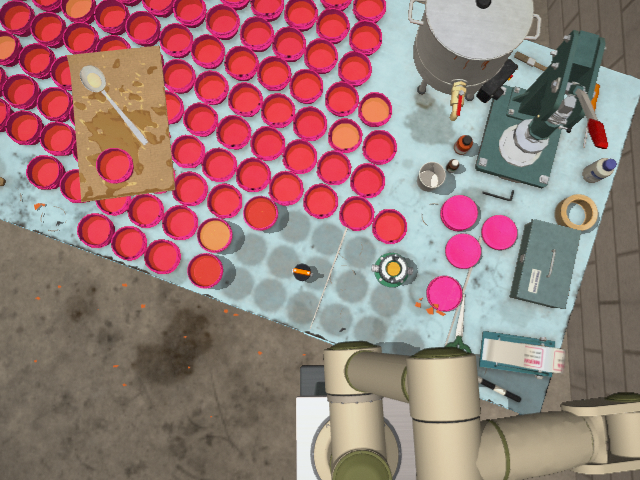

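View pics/wrist0.png

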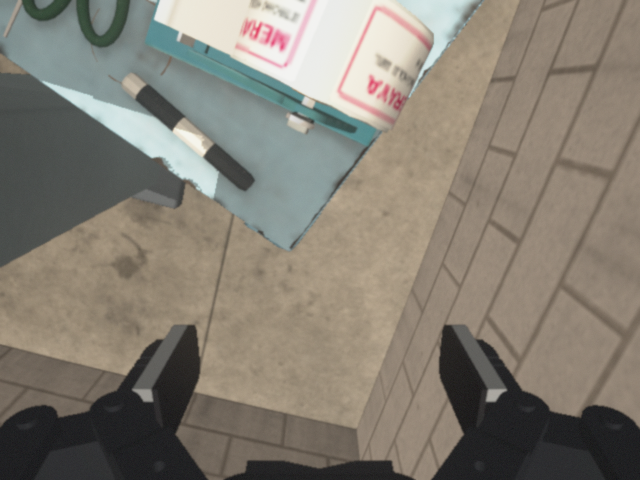

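```bash
cat > h.py <<'E'
import cv2, numpy as np, pickle
from scipy.spatial.transform import Rotation as Ro
def camRt(c,o=None):
    if c.get("R") is not None: return np.array(c["R"]),np.array(c["t"])
    M=np.array(c["mount"]); T=np.eye(4); T[:3,:3]=Ro.from_euler('xyz',o["tcp_rot"]).as_matrix(); T[:3,3]=o["ee_pos"]
    W=np.linalg.inv(T@M); return W[:3,:3],W[:3,3]
def ray2z(c,px,z,o=None):
    R,t=camRt(c,o); p=cv2.undistortPoints(np.array(px,float).reshape(-1,1,2),c["intrinsics"],np.array(c["D"])).reshape(-1,2)
    d=np.c_[p,np.ones(len(p))]@R; C=-R.T@t
    s=(z-C[2])/d[:,2]; return C+d*s[:,None]
def proj(c,X,o=None):
    R,t=camRt(c,o); return cv2.projectPoints(np.array(X,float).reshape(-1,1,3),cv2.Rodrigues(R)[0],t,c["intrinsics"],np.array(c["D"]))[0].reshape(-1,2)
E
python3 - <<'E'
from h import *
for n,(x0,y0,x1,y1) in {"top":(270,230,430,310),"side":(290,160,400,300)}.items():
    o,c=pickle.load(open(n+"0.pkl","rb")); f=c["frame"]
    k=5 if n=="top" else 4
    cv2.imwrite(f"pics/{n}zoom.png",cv2.resize(f[y0:y1,x0:x1,::-1],None,fx=k,fy=k,interpolation=cv2.INTER_CUBIC))
    hsv=cv2.cvtColor(f,cv2.COLOR_RGB2HSV)
    m=cv2.inRange(hsv,(5,150,120),(20,255,255)); roi=np.zeros_like(m)
    if n=="top": roi[255:290,285:322]=255
    else: roi[245:290,345:375]=255
    m&=roi
    P=cv2.findNonZero(m); print(n,len(P),cv2.minAreaRect(P))
    pts=ray2z(c,P.reshape(-1,2),0.066)
    print(pts.mean(0)); 
    u,s,v=np.linalg.svd(pts-pts.mean(0)); print(v[0],np.arctan2(v[0][1],v[0][0]))
    m=cv2.inRange(hsv,(35,80,50),(90,255,255)); roi[:]=0
    if n=="top": roi[245:295,365:425]=255
    else: roi[165:215,310:360]=255
    m&=roi
    P=cv2.findNonZero(m); h=cv2.convexHull(P); pts=ray2z(c,h.reshape(-1,2),0.005)
    print(cv2.minEnclosingCircle(pts[:,:2].astype(np.float32)), cv2.fitEllipse(pts[:,:2].astype(np.float32)))
E
```

```text
top 73 ((301.41766357421875, 271.3705749511719), (17.029043197631836, 4.664004802703857), 12.52880573272705)
[0.48537709 0.14018974 0.066     ]
[ 2.24930525e-01  9.74374804e-01 -2.38376931e-29] 1.3439245929266452
((0.4921686053276062, -0.10615198314189911), 0.04754745587706566) ((0.49206122756004333, -0.10574240982532501), (0.093085877597332, 0.09440069645643234), 104.16345977783203)
side 88 ((359.0, 265.5), (21.0, 4.0), 90.0)
[0.48935585 0.14987955 0.066     ]
[-2.36159726e-01 -9.71714250e-01  7.70305237e-28] -1.8092082062783232
((0.4933920204639435, -0.10542462766170502), 0.04616355150938034) ((0.4933411478996277, -0.10415008664131165), (0.08784996718168259, 0.09172232449054718), 81.55793762207031)
```

View pics/topzoom.png

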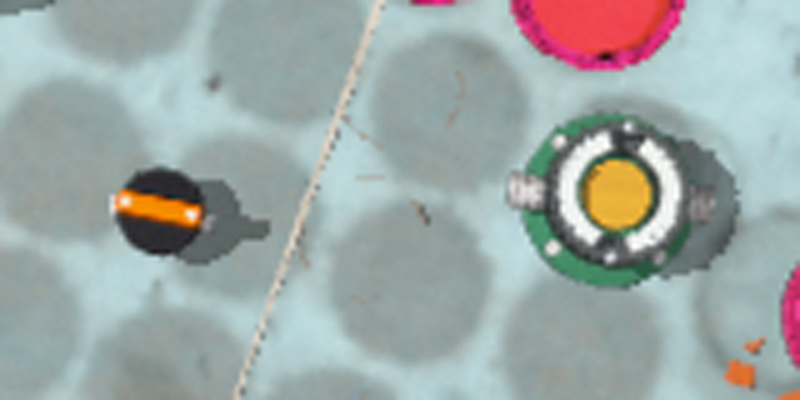

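View pics/sidezoom.png

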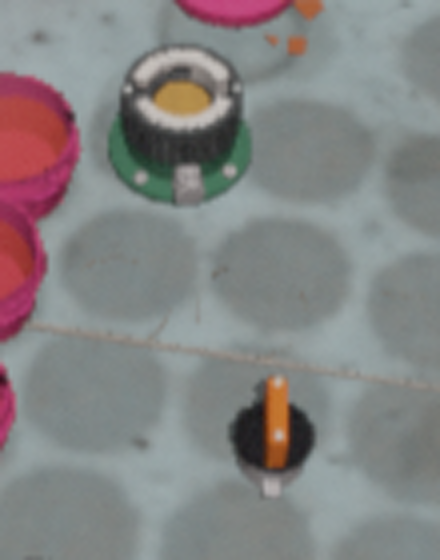

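```bash
python3 - <<'E'
from h import *
o,c=pickle.load(open("top0.pkl","rb"))
vv,uu=np.mgrid[0:480,0:640]; P=np.c_[uu.ravel(),vv.ravel()].astype(float)
p=cv2.undistortPoints(P.reshape(-1,1,2),c["intrinsics"],np.array(c["D"])).reshape(-1,2)
d=c["depth"].ravel(); R,t=camRt(c); X=(np.c_[p,np.ones(len(p))]*d[:,None]-t)@R
X=X[d>0]
A=np.array([.142,-.505]);B=np.array([.4925,-.105]);n=(B-A)/np.linalg.norm(B-A)
rel=X[:,:2]-A; s=rel@n; w=abs(rel@np.array([-n[1],n[0]]))
for a in np.arange(-.1,.65,.05):
    k=(s>a)&(s<a+.05)&(w<.1)&(X[:,2]<.6); print(round(a,2),X[k,2].max() if k.any() else None)
k=(np.hypot(X[:,0]-.4925,X[:,1]+.105)<.022)
# dotted: cap neighbourhood & strainer
for nm,q in {"cap":(.487,.143),"str":(.4925,-.105)}.items():
    k=(np.hypot(X[:,0]-q[0],X[:,1]-q[1])<.13)&(X[:,2]>.03); print(nm,k.sum(),X[k].min(0),X[k].max(0))
E
```

```text
-0.1 None
-0.05 0.5443732604288265
0.0 0.5538343377619563
0.05 0.5803970006403861
0.1 0.5897684716321577
0.15 0.5858435769295351
0.2 0.041245120159675075
0.25 0.02097617533409039
0.3 0.021994673177733105
0.35 0.02219279043446147
0.4 0.02287425124303655
0.45 0.06742186081649561
0.5 0.07220222807308677
0.55 0.07157940928363439
0.6 0.06260014826979825
cap 235 [0.46400684 0.11762093 0.03003739] [0.50805761 0.16388034 0.07550178]
str 1247 [ 0.45441236 -0.15744954  0.03003058] [ 0.62138077 -0.05107391  0.07220223]
```

Call:
apply_moves([
  [[-2.785,0,-1.816],[0,0,0],1],
  [[-2.785,0,-1.816],[0,0,0],1],
  [[-2.785,0,-1.816],[0,0,0],1],
  [[-2.785,0,-1.816],[0,0,0],1],
  [[-2.785,0,-1.816],[0,0,0],1],
  [[-2.785,0,-1.816],[0,0,0],1],
  [[-2.785,0,-1.816],[0,0,0],1],
  [[-2.785,0,-1.816],[0,0,0],1],
  [[-2.785,0,-1.816],[0,0,0],1],
  [[-2.785,0,-1.816],[0,0,0],1],
  [[-2.785,0,-1.816],[0,0,0],1],
  [[-2.785,0,-1.816],[0,0,0],1],
  [[-2.785,0,-1.816],[0,0,0],1],
  [[-2.785,0,-1.816],[0,0,0],1],
  [[-2.785,0,-1.816],[0,0,0],1],
  [[-2.785,0,-1.816],[0,0,0],1],
  [[0,1.5,0],[0,0,0],1],
  [[0,1.5,0],[0,0,0],1],
  [[0,0,0],[0,0,0],1],
  [[0,0,0],[0,0,0],1],
])

```text
time_s: 1.82
ee_pos: [0.4921, -0.1051, 0.2011]
tcp_rot: [-1.572, -0.001, -2.868]
force: [-0.5, 0.4, -0.5]
opening: 0.085
```

```bash
python3 - <<'E'
from bench import env, eyes
from h import *
o=env.get_obs(); c=eyes.camera("wrist"); pickle.dump((o,c),open("w1.pkl","wb"))
print(o["time_s"],o["q"],o["ee_pos"],o["tcp_rot"],o["force"])
cv2.imwrite("pics/w1.png",c["frame"][:,:,::-1])
E
```

```text
1.8167 [-4.43681376e-01  2.92016784e-01  1.60751869e+00 -3.22873286e-06
  1.24350077e+00  8.53331647e-01] [ 0.49212514 -0.10513328  0.20107512] [-1.57174315e+00 -1.08971792e-03 -2.86780779e+00] [-0.50208839  0.40778118 -0.54667484]
```

View pics/w1.png

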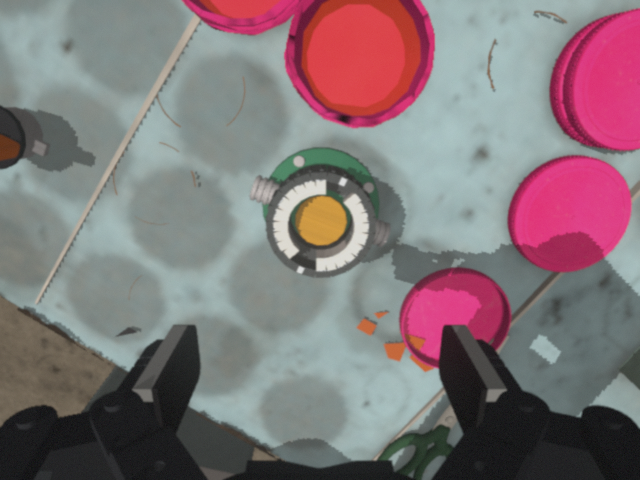

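```bash
python3 - <<'E'
from h import *
o,c=pickle.load(open("w1.pkl","rb")); f=c["frame"]
cv2.imwrite("pics/w1z.png",cv2.resize(f[140:290,240:410,::-1],None,fx=4,fy=4,interpolation=cv2.INTER_CUBIC))
E
```

```text
(no output)
```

View pics/w1z.png

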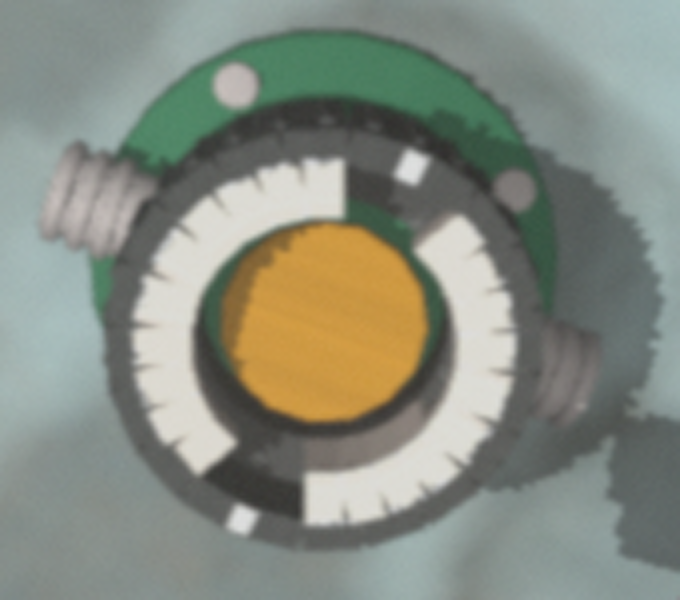

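```bash
cat >> h.py <<'E'
def strainer(c,o,roi):
    f=c["frame"]; hsv=cv2.cvtColor(f,cv2.COLOR_RGB2HSV); x0,y0,x1,y1=roi
    m=cv2.inRange(hsv,(0,0,175),(179,45,255)); k=np.zeros_like(m); k[y0:y1,x0:x1]=255; m&=k
    n,l,st,ce=cv2.connectedComponentsWithStats(m)
    big=[];sm=[]
    for i in range(1,n):
        if st[i,4]>300: big.append(i)
        elif st[i,4]>8: sm.append(i)
    print("big",[(st[i,4],ce[i]) for i in big],"small",[(st[i,4],ce[i]) for i in sm])
    P=cv2.findNonZero(np.isin(l,big).astype(np.uint8)*255); h=ray2z(c,cv2.convexHull(P).reshape(-1,2),0.062,o)[:,:2].astype(np.float32)
    e=cv2.fitEllipse(h); print("ring ellipse",e)
    if sm: print("ticks",[ray2z(c,[ce[i]],0.062,o)[0] for i in sm])
E
python3 - <<'E'
from h import *
o,c=pickle.load(open("w1.pkl","rb"))
strainer(c,o,(262,165,375,282))
E
```

```text
big [(np.int32(1353), array([292.88987435, 212.45676275])), (np.int32(1290), array([348.80775194, 237.30232558]))] small [(np.int32(40), array([342.35 , 181.475])), (np.int32(70), array([266.8       , 193.78571429])), (np.int32(35), array([262.71428571, 225.05714286])), (np.int32(31), array([299.93548387, 269.58064516])), (np.int32(37), array([342.56756757, 277.59459459]))]
ring ellipse ((0.49117520451545715, -0.10662904381752014), (0.06523283571004868, 0.06559989601373672), 173.61758422851562)
ticks [array([ 0.52541089, -0.11210316,  0.062     ]), array([ 0.50366498, -0.06548014,  0.062     ]), array([ 0.48148733, -0.06785827,  0.062     ]), array([ 0.4562801, -0.1011087,  0.062    ]), array([ 0.45853316, -0.13227009,  0.062     ])]
```

Call:
apply_moves([
  [[-0.87,0,-3.42],[0,0,0],1],
  [[-0.87,0,-3.42],[0,0,0],1],
  [[-0.87,0,-3.42],[0,0,0],1],
  [[-0.87,0,-3.42],[0,0,0],1],
  [[-0.87,0,-3.42],[0,0,0],1],
  [[-0.87,0,-3.42],[0,0,0],1],
  [[-0.87,0,-3.42],[0,0,0],1],
  [[0,0,0],[0,-0.12,0],1],
  [[0,0,0],[0,-0.12,0],1],
  [[0,0,0],[0,-0.12,0],1],
  [[0,0,0],[0,-0.12,0],1],
  [[0,0,0],[0,-0.12,0],1],
  [[0,0,0],[0,-0.12,0],1],
  [[0,0,0],[0,-0.12,0],1],
  [[0,0,0],[0,-0.12,0],1],
  [[0,0,0],[0,-0.12,0],1],
  [[0,0,0],[0,0,0],1],
  [[0,0,0],[0,0,0],1],
])

```text
time_s: 3.37
ee_pos: [0.4866, 0.1415, 0.2021]
tcp_rot: [-1.569, 0.0, -1.792]
force: [-0.2, 0.2, 0.5]
opening: 0.0856
```

```bash
python3 - <<'E'
from bench import env, eyes
from h import *
o=env.get_obs(); c=eyes.camera("wrist"); pickle.dump((o,c),open("w2.pkl","wb"))
print(o["time_s"],o["q"],o["ee_pos"],o["tcp_rot"],o["force"])
f=c["frame"]
cv2.imwrite("pics/w2.png",f[:,:,::-1])
hsv=cv2.cvtColor(f,cv2.COLOR_RGB2HSV)
m=cv2.inRange(hsv,(5,150,100),(20,255,255)); k=np.zeros_like(m); k[140:330,220:420]=255; m&=k
n,l,st,ce=cv2.connectedComponentsWithStats(m); i=1+st[1:,4].argmax(); print(st[i],ce[i])
P=cv2.findNonZero((l==i).astype(np.uint8)); r=cv2.minAreaRect(P); print(r)
b=cv2.boxPoints(r); print(b); w=ray2z(c,b,0.066,o); print(w,w.mean(0),[np.linalg.norm(w[j]-w[j-1]) for j in range(4)])
x,y,ww,hh=st[i,:4]
cv2.imwrite("pics/w2z.png",cv2.resize(f[y-30:y+hh+30,x-30:x+ww+30,::-1],None,fx=4,fy=4,interpolation=cv2.INTER_CUBIC)); print(x-30,y-30)
E
```

```text
3.3667 [5.13205059e-02 2.97106823e-01 1.59777040e+00 1.79091571e-05
 1.24534526e+00 2.72500494e-01] [0.48661301 0.14145283 0.20212215] [-1.56948128e+00  3.85118613e-04 -1.79198178e+00] [-0.23961788  0.20852946  0.47909654]
[ 307  187   19   71 1050] [315.86761905 220.86      ]
((315.825927734375, 221.99290466308594), (70.17906951904297, 17.517601013183594), 88.75463104248047)
[[306.30655 187.10202]
 [323.82004 186.72128]
 [325.3453  256.8838 ]
 [307.83182 257.26453]]
[[0.48502443 0.16896023 0.066     ]
 [0.49640507 0.16665179 0.066     ]
 [0.48666773 0.11786156 0.066     ]
 [0.4746426  0.12028441 0.066     ]] [0.48568496 0.1434395  0.066     ] [np.float64(0.04977065320846138), np.float64(0.011612403492784336), np.float64(0.049752413150670784), np.float64(0.012266779020232155)]
277 157
```

View pics/w2.png

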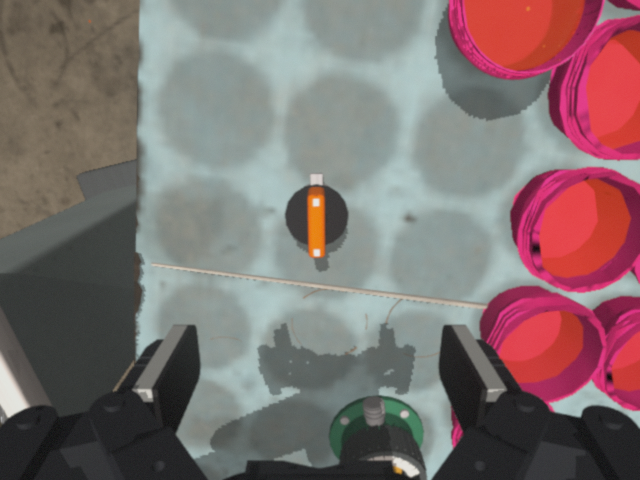

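View pics/w2z.png

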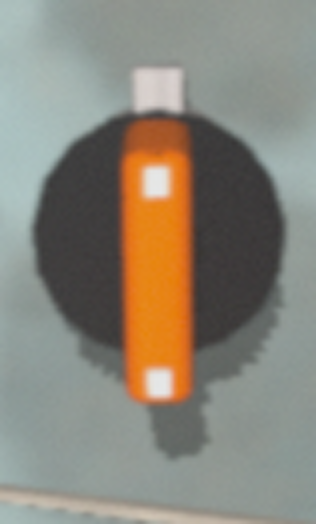

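```bash
python3 - <<'E'
from h import *
o,c=pickle.load(open("w2.pkl","rb"))
z=np.array([[155.5,181.5],[159.5,383],[157,276]])
px=(z-1.5)/4+[277,157]
w=ray2z(c,px,.066,o); print(w, np.arctan2(*(w[1]-w[0])[[1,0]]), w[:2].mean(0))
# disc centre at z=.038 
f=c["frame"]; g=cv2.cvtColor(f,cv2.COLOR_RGB2HSV); m=cv2.inRange(g,(0,0,0),(179,255,75)); k=np.zeros_like(m); k[175:260,275:360]=255; m&=k
n,l,st,ce=cv2.connectedComponentsWithStats(m); print(st[1:])
big=[i for i in range(1,n) if st[i,4]>200]
h=cv2.convexHull(cv2.findNonZero(np.isin(l,big).astype(np.uint8)))
print(cv2.minEnclosingCircle(ray2z(c,h.reshape(-1,2),.038,o)[:,:2].astype(np.float32)))
E
```

```text
[[0.48871424 0.15774769 0.066     ]
 [0.48137474 0.12250625 0.066     ]
 [0.48528183 0.14157978 0.066     ]] -1.7761248246795287 [0.48504449 0.14012697 0.066     ]
[[286 186  24  58 846]
 [322 186  25  58 927]]
((0.4853225648403168, 0.14073356986045837), 0.023456519469618797)
```

Call:
apply_moves([
  [[0.13,2.5,-0.12],[0,-0.016,0],1],
  [[0,3,0],[0,0,0],1],
  [[0,3,0],[0,0,0],1],
  [[0,2.5,0],[0,0,0],1],
  [[0,2,0],[0,0,0],1],
  [[0,1.5,0],[0,0,0],1],
  [[0,1.4,0],[0,0,0],1],
  [[0,0,0],[0,0,0],1],
  [[0,0,0],[0,0,0],1],
], grip_force=40)

```text
time_s: 4.17
ee_pos: [0.4849, 0.1406, 0.0424]
tcp_rot: [-1.571, -0.0, -1.774]
force: [0.3, -0.0, 0.2]
opening: 0.0854
```

```bash
python3 - <<'E'
from bench import env, eyes
from h import *
o=env.get_obs(); c=eyes.camera("wrist"); pickle.dump((o,c),open("w3.pkl","wb"))
print(o["time_s"],o["ee_pos"],o["tcp_rot"],o["force"])
cv2.imwrite("pics/w3.png",c["frame"][:,:,::-1])
E
```

```text
4.1667 [0.48487276 0.14060797 0.04242608] [-1.57138676e+00 -1.57768082e-04 -1.77392585e+00] [ 0.27653595 -0.00561611  0.24813927]
```

View pics/w3.png

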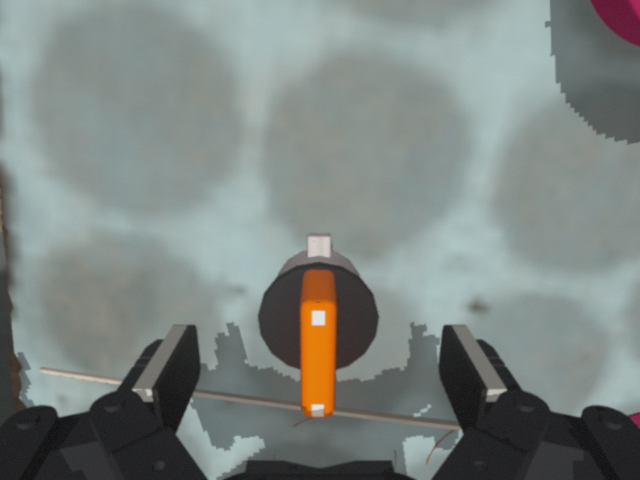

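The bar (columns 302–336, rows 270–415) stands centred between the open pads. Closing now.

Call:
apply_moves([
  [[0,0,0],[0,0,0],-1],
  [[0,0,0],[0,0,0],-1],
  [[0,0,0],[0,0,0],-1],
  [[0,0,0],[0,0,0],-1],
  [[0,0,0],[0,0,0],-1],
  [[0,0,0],[0,0,0],-1],
  [[0,0,0],[0,0,0],-1],
  [[0,0,0],[0,0,0],-1],
  [[0,0,0],[0,0,0],-1],
  [[0,0,0],[0,0,0],-1],
], grip_force=50)

```text
time_s: 5.05
ee_pos: [0.485, 0.1407, 0.0425]
tcp_rot: [-1.57, 0.0, -1.772]
force: [-0.8, -1.1, 4.3]
opening: 0.0108
```

```bash
python3 - <<'E'
from bench import env, eyes
from h import *
o=env.get_obs(); c=eyes.camera("wrist"); pickle.dump((o,c),open("w4.pkl","wb"))
print(o["time_s"],o["ee_pos"],o["tcp_rot"],o["force"],o["opening"])
cv2.imwrite("pics/w4.png",c["frame"][:,:,::-1])
E
```

```text
5.05 [0.4849602  0.14071884 0.04250336] [-1.57044674e+00  9.31544345e-05 -1.77180636e+00] [-0.76534355 -1.05847696  4.27712371] 0.010789950869140575
```

View pics/w4.png

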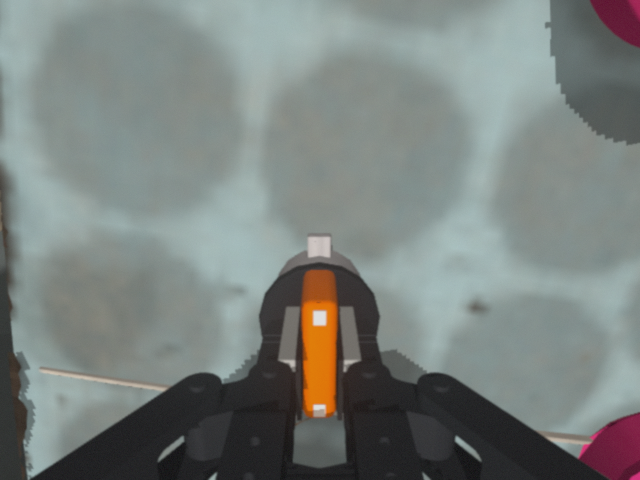

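Call:
apply_moves([
  [[0,-2,0],[0,0,0],-1],
  [[0,-3,0],[0,0,0],-1],
  [[0,-3.5,0],[0,0,0],-1],
  [[0,-3.5,0],[0,0,0],-1],
  [[2.01,0,0.46],[0,0,0],-1],
  [[3.01,0,0.69],[0,0,0],-1],
  [[3.01,0,0.69],[0,0,0],-1],
  [[3.01,0,0.69],[0,0,0],-1],
  [[3.01,0,0.69],[0,0,0],-1],
  [[3.01,0,0.69],[0,0,0],-1],
  [[3.01,0,0.69],[0,0,0],-1],
  [[3.01,0,0.69],[0,0,0],-1],
  [[1.01,0,0.23],[0,0,0],-1],
  [[0,0,0],[0,0,0],-1],
])

```text
time_s: 6.27
ee_pos: [0.4906, -0.1083, 0.1618]
tcp_rot: [-1.572, -0.0, -1.775]
force: [-0.1, 0.7, -0.9]
opening: 0.0111
```

Call:
apply_moves([
  [[0,0,0],[0,-0.062,0],-1],
  [[0,0,0],[0,-0.124,0],-1],
  [[0,0,0],[0,-0.124,0],-1],
  [[0,0,0],[0,-0.124,0],-1],
  [[0,0,0],[0,-0.124,0],-1],
  [[0,0,0],[0,-0.124,0],-1],
  [[0,0,0],[0,-0.124,0],-1],
  [[0,0,0],[0,-0.124,0],-1],
  [[0,0,0],[0,-0.124,0],-1],
  [[0,0,0],[0,-0.124,0],-1],
  [[0,0,0],[0,-0.124,0],-1],
  [[0,0,0],[0,-0.124,0],-1],
  [[0,0,0],[0,-0.124,0],-1],
  [[0,0,0],[0,-0.064,0],-1],
  [[0,0,0],[0,0,0],-1],
  [[0,0,0],[0,0,0],-1],
  [[0,0,0],[0,0,0],-1],
])

```text
time_s: 7.68
ee_pos: [0.4908, -0.1057, 0.1622]
tcp_rot: [-1.571, 0.0, -0.159]
force: [-0.7, -0.3, -0.9]
opening: 0.0111
```

```bash
python3 - <<'E'
from bench import env, eyes
from h import *
o=env.get_obs(); print(o["time_s"],o["q"],o["ee_pos"],o["tcp_rot"],o["force"],o["ft_torque"],o["opening"])
for n in ["wrist","side","top"]:
    c=eyes.camera(n); pickle.dump((o,c),open(f"{n}5.pkl","wb")); f=c["frame"][:,:,::-1]
    if n=="side": f=cv2.resize(f[120:230,280:400],None,fx=5,fy=5,interpolation=cv2.INTER_CUBIC)
    cv2.imwrite(f"pics/{n}5.png",f)
E
```

```text
7.6833 [-4.45988136e-01  3.29910974e-01  1.66485041e+00  1.41384249e-04
  1.14726019e+00 -1.85755619e+00] [ 0.49075276 -0.1056913   0.16216091] [-1.57055140e+00  3.74957800e-04 -1.59286358e-01] [-0.66313262 -0.2560034  -0.85969354] [-0.04001408  0.039799    0.00207295] 0.011057914420667444
```

View pics/wrist5.png

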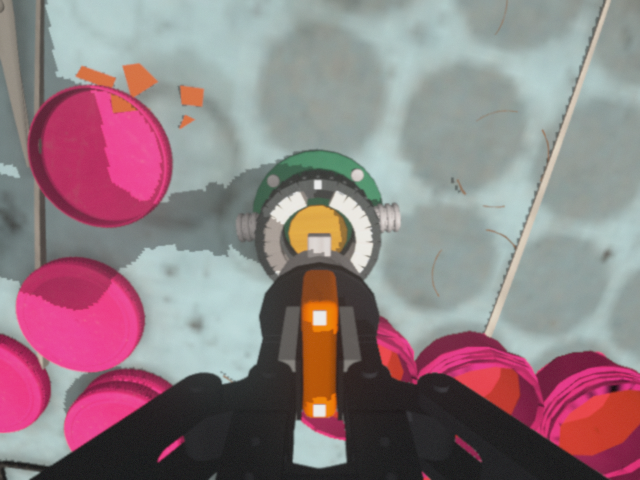

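View pics/side5.png

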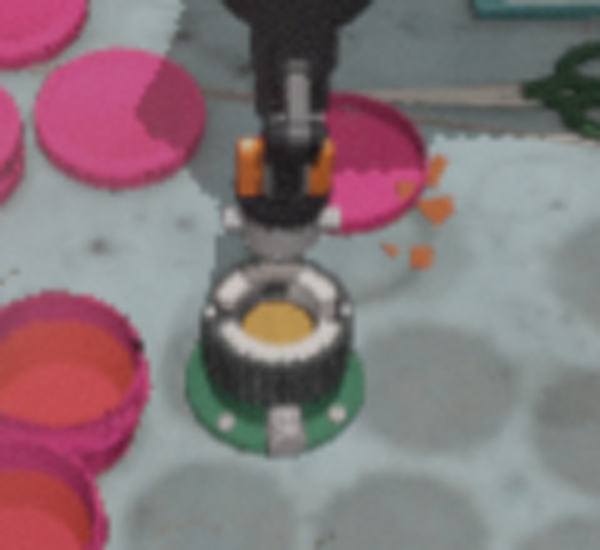

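```bash
python3 - <<'E'
from h import *
o,c=pickle.load(open("wrist5.pkl","rb"))
f=c["frame"]; hsv=cv2.cvtColor(f,cv2.COLOR_RGB2HSV); m=cv2.inRange(hsv,(0,0,175),(179,45,255)); k=np.zeros_like(m); k[176:285,255:380]=255; m&=k
n,l,st,ce=cv2.connectedComponentsWithStats(m)
for i in range(1,n):
    if st[i,4]>15: print(st[i],ce[i],ray2z(c,[ce[i]],.062,o)[0])
P=cv2.findNonZero(np.isin(l,[i for i in range(1,n) if st[i,4]>300]).astype(np.uint8))
h=ray2z(c,cv2.convexHull(P).reshape(-1,2),.062,o)[:,:2]
ctr=np.array([.491,-.1066]); r=np.hypot(*(h-ctr).T); 
k=r>.029
A=np.c_[2*h[k],np.ones(k.sum())]; s=np.linalg.lstsq(A,(h[k]**2).sum(1),rcond=None)[0]; print("circle",s[:2],np.sqrt(s[2]+s[:2]@s[:2]),k.sum())
u=np.array([np.cos(-.158),np.sin(-.158)])
print("pred ticks",ctr+.035*u,ctr-.035*u)
E
python3 - <<'E'
import sys; sys.path.insert(0,'.')
from h import *
o,c=pickle.load(open("top5.pkl","rb")); cv2.imwrite("pics/top5z.png",cv2.resize(c["frame"][225:310,340:450,::-1],None,fx=6,fy=6))
E
```

```text
[352 176  12   5  45] [357.04444444 177.62222222] [ 0.45614035 -0.07818063  0.062     ]
[371 176   9  15  64] [376.71875  180.671875] [ 0.45967841 -0.06723661  0.062     ]
[314 180   8   9  69] [317.44927536 184.05797101] [ 0.45621598 -0.1011908   0.062     ]
[ 329  191   44   82 1409] [355.52235628 228.0397445 ] [ 0.48595463 -0.08305544  0.062     ]
[271 192  35  33 612] [287.70261438 207.52124183] [ 0.46715227 -0.12063632  0.062     ]
[308 237  23  19 363] [319.59504132 244.71900826] [ 0.49292665 -0.10585339  0.062     ]
[365 256  15  29 223] [374.20179372 275.02690583] [ 0.51793354 -0.07564207  0.062     ]
[255 265  17  20 194] [260.5        277.22164948] [ 0.5081574 -0.14543    0.062    ]
circle [ 0.49037616 -0.10611942] 0.032422762982610605 23
pred ticks [ 0.52556404 -0.11210702] [ 0.45643596 -0.10109298]
```

Call:
apply_moves([
  [[0,1.5,-0.09],[0,0,0],-1],
  [[0,1.5,0],[0,0,0],-1],
  [[0,1.2,0],[0,0,0],-1],
  [[0,0.8,0],[0,0,0],-1],
  [[0,0.5,0],[0,0,0],-1],
  [[0,0.4,0],[0,0,0],-1],
  [[0,0.3,0],[0,0,0],-1],
  [[0,0.2,0],[0,0,0],-1],
  [[0,0,0],[0,0,0],-1],
  [[0,0,0],[0,0,0],-1],
])

```text
time_s: 8.67
ee_pos: [0.4908, -0.1073, 0.0985]
tcp_rot: [-1.571, -0.0, -0.158]
force: [-0.2, -0.6, -1.1]
opening: 0.0111
```

Call:
apply_moves([
  [[0,0.1,0],[0,0,0],-1],
  [[0,0.1,0],[0,0,0],-1],
  [[0,0.1,0],[0,0,0],-1],
  [[0,0.1,0],[0,0,0],-1],
  [[0,0.1,0],[0,0,0],-1],
  [[0,0.1,0],[0,0,0],-1],
  [[0,0,0],[0,0,0],-1],
])

```text
time_s: 9.25
ee_pos: [0.4906, -0.1072, 0.0921]
tcp_rot: [-1.571, 0.0, -0.158]
force: [0.4, -0.4, -0.2]
opening: 0.0111
```

Call:
apply_moves([
  [[0,0.1,0],[0,0,0],-1],
  [[0,0.1,0],[0,0,0],-1],
  [[0,0.1,0],[0,0,0],-1],
  [[0,0.1,0],[0,0,0],-1],
  [[0,0.1,0],[0,0,0],-1],
  [[0,0.1,0],[0,0,0],-1],
  [[0,0,0],[0,0,0],-1],
])

```text
time_s: 9.83
ee_pos: [0.4908, -0.1073, 0.0864]
tcp_rot: [-1.571, -0.0, -0.158]
force: [-1.4, 0.0, 4.6]
opening: 0.0114
```

Call:
apply_moves([
  [[0,0.1,0],[0,0,0],-1],
  [[0,0.1,0],[0,0,0],-1],
  [[0,0.1,0],[0,0,0],-1],
  [[0,0.1,0],[0,0,0],-1],
  [[0,0.1,0],[0,0,0],-1],
  [[0,0.1,0],[0,0,0],-1],
  [[0,0.1,0],[0,0,0],-1],
  [[0,0.1,0],[0,0,0],-1],
  [[0,0,0],[0,0,0],-1],
  [[0,0,0],[0,0,0],-1],
])

```text
time_s: 10.67
ee_pos: [0.4908, -0.1073, 0.0789]
tcp_rot: [-1.571, -0.001, -0.158]
force: [-3.1, 0.5, 10.6]
opening: 0.0112
```

Call:
apply_moves([
  [[0,0,0],[0,0.03,0],-1],
  [[0,0,0],[0,0.06,0],-1],
  [[0,0,0],[0,0.06,0],-1],
  [[0,0,0],[0,0.06,0],-1],
  [[0,0,0],[0,0.06,0],-1],
  [[0,0,0],[0,0.03,0],-1],
  [[0,0,0],[0,0,0],-1],
])

```text
time_s: 11.25
ee_pos: [0.4915, -0.1077, 0.0793]
tcp_rot: [-1.571, -0.003, -0.459]
force: [-1.2, 0.2, 9.6]
opening: 0.0105
```

```bash
python3 - <<'E'
from bench import env, eyes
from h import *
o=env.get_obs(); print(o["time_s"],o["ee_pos"],o["tcp_rot"],o["force"],o["ft_torque"],o["opening"])
c=eyes.camera("wrist"); cv2.imwrite("pics/w6.png",c["frame"][:,:,::-1])
E
```

```text
11.25 [ 0.49153467 -0.10767405  0.07926434] [-1.57075548 -0.00276142 -0.45949686] [-1.23739909  0.20713463  9.60633344] [0.12245455 0.14949718 0.02932486] 0.01052393374031492
```

View pics/w6.png

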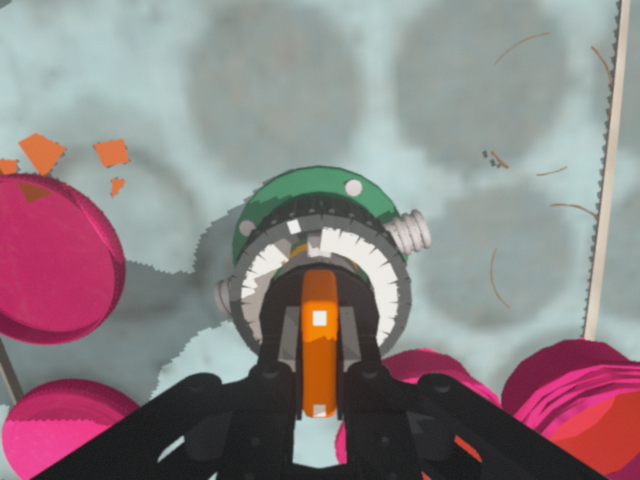

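Call:
apply_moves([
  [[0,0.1,0],[0,0.03,0],-1],
  [[0,0,0],[0,0.06,0],-1],
  [[0,0,0],[0,0.06,0],-1],
  [[0,0,0],[0,0.06,0],-1],
  [[0,0,0],[0,0.06,0],-1],
  [[0,0,0],[0,0.06,0],-1],
  [[0,0,0],[0,0.06,0],-1],
  [[0,0,0],[0,0.06,0],-1],
  [[0,0,0],[0,0.06,0],-1],
  [[0,0,0],[0,0.03,0],-1],
  [[0,0,0],[0,0,0],-1],
])

```text
time_s: 12.22
ee_pos: [0.4917, -0.1078, 0.0784]
tcp_rot: [-1.569, -0.003, -0.999]
force: [-1.1, -0.2, 10.4]
opening: 0.0108
```

```bash
python3 - <<'E'
from bench import env, eyes
from h import *
o=env.get_obs(); print(o["time_s"],o["ee_pos"],o["tcp_rot"],o["force"],o["ft_torque"],o["opening"])
c=eyes.camera("wrist"); cv2.imwrite("pics/w7.png",c["frame"][:,:,::-1])
E
```

```text
12.2167 [ 0.49169564 -0.10777223  0.07839241] [-1.5690987  -0.00282778 -0.99948406] [-1.13623547 -0.2381776  10.35031507] [ 0.0617831   0.12061205 -0.01723594] 0.010767582253255976
```

View pics/w7.png

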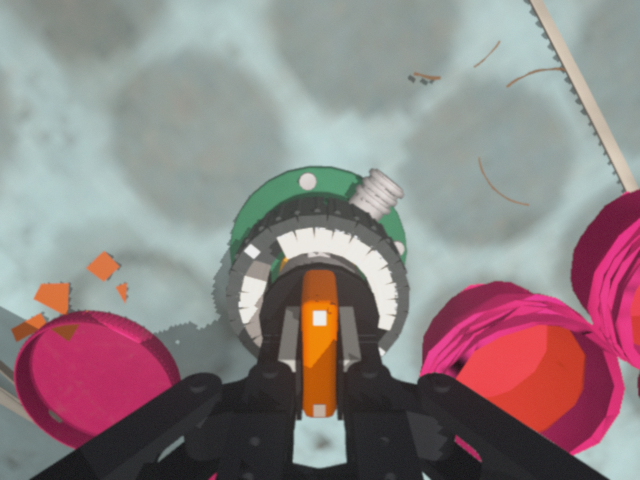

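Call:
apply_moves([
  [[0,0,0],[0,0.03,0],-1],
  [[0,0,0],[0,0.06,0],-1],
  [[0,0,0],[0,0.06,0],-1],
  [[0,0,0],[0,0.06,0],-1],
  [[0,0,0],[0,0.06,0],-1],
  [[0,0,0],[0,0.06,0],-1],
  [[0,0,0],[0,0.06,0],-1],
  [[0,0,0],[0,0.06,0],-1],
  [[0,0,0],[0,0.06,0],-1],
  [[0,0,0],[0,0.06,0],-1],
  [[0,0,0],[0,0.06,0],-1],
  [[0,0,0],[0,0.06,0],-1],
  [[0,0,0],[0,0.03,0],-1],
  [[0,0,0],[0,0.01,0],-1],
  [[0,0,0],[0,0,0],-1],
])

```text
time_s: 13.52
ee_pos: [0.4917, -0.1078, 0.0784]
tcp_rot: [-1.568, -0.001, -1.728]
force: [-0.9, -0.7, 10.7]
opening: 0.011
```

```bash
python3 - <<'E'
from bench import env, eyes
from h import *
o=env.get_obs(); print(o["time_s"],o["ee_pos"],o["tcp_rot"],o["force"],o["ft_torque"],o["opening"])
c=eyes.camera("wrist"); cv2.imwrite("pics/w8.png",c["frame"][:,:,::-1])
E
```

```text
13.5167 [ 0.49173059 -0.10776659  0.07843164] [-1.56754031e+00 -1.06350077e-03 -1.72819099e+00] [-0.93349588 -0.68024251 10.71412264] [-0.00012433  0.10465751  0.06712526] 0.011016149150362305
```

View pics/w8.png

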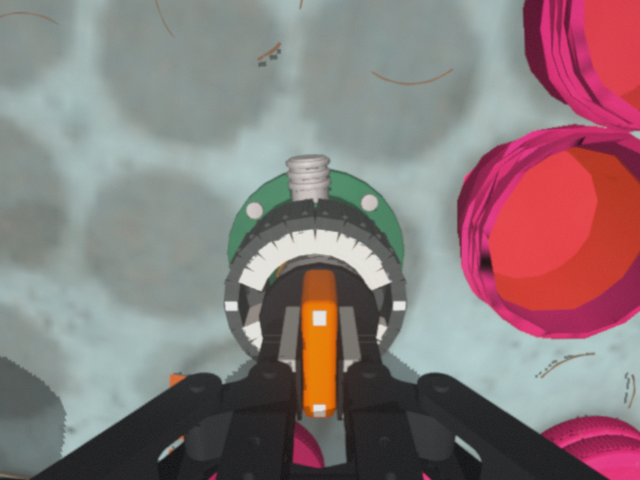

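Call:
apply_moves([
  [[0,-0.1,0],[0,0,0],-1],
  [[0,-0.1,0],[0,0,0],-1],
  [[0,-0.1,0],[0,0,0],-1],
  [[0,-0.1,0],[0,0,0],-1],
  [[0,-0.05,0],[0,0,0],-1],
  [[0,0,0],[0,0,0],-1],
  [[0,0,0],[0,0,0],-1],
])

```text
time_s: 14.15
ee_pos: [0.4916, -0.1077, 0.0826]
tcp_rot: [-1.568, -0.001, -1.728]
force: [1.9, -0.7, 7.3]
opening: 0.0111
```

Call:
apply_moves([
  [[0,-0.05,0],[0,0,0],-1],
  [[0,-0.05,0],[0,0,0],-1],
  [[0,0,0],[0,0,0],-1],
])

```text
time_s: 14.4
ee_pos: [0.4916, -0.1077, 0.0835]
tcp_rot: [-1.568, -0.001, -1.728]
force: [2.2, -0.3, 6.5]
opening: 0.0111
```

Call:
apply_moves([
  [[0,0,0],[0,0,0],-0.5],
  [[0,0,0],[0,0,0],-0.5],
  [[0,0,0],[0,0,0],-0.5],
  [[0,0,0],[0,0,0],0],
  [[0,0,0],[0,0,0],0],
  [[0,0,0],[0,0,0],0.3],
  [[0,0,0],[0,0,0],0.3],
  [[0,0,0],[0,0,0],0.3],
  [[0,0,0],[0,0,0],0.3],
])

```text
time_s: 15.15
ee_pos: [0.4907, -0.1073, 0.0828]
tcp_rot: [-1.571, -0.0, -1.728]
force: [0.5, -0.1, 0.8]
opening: 0.0552
```

Call:
apply_moves([
  [[0,-1,0],[0,0,0],0.3],
  [[0,-1.5,0],[0,0,0],0.3],
  [[0,-2,0],[0,0,0],0.3],
  [[0,-3,0],[0,0,0],0.3],
  [[0,-3,0],[0,0,0],0.3],
  [[0,-1.5,0],[0,0,0],0.3],
  [[0,0,0],[0,0,0],0.3],
  [[0,0,0],[0,0,0],0.3],
])

```text
time_s: 15.82
ee_pos: [0.4908, -0.1073, 0.2036]
tcp_rot: [-1.569, -0.0, -1.728]
force: [-0.6, 0.3, 0.0]
opening: 0.0551
```

```bash
python3 - <<'E'
from bench import env, eyes
from h import *
o=env.get_obs(); print(o["time_s"],o["ee_pos"],o["tcp_rot"],o["force"],o["opening"])
for n in ["wrist","side"]:
    c=eyes.camera(n); f=c["frame"][:,:,::-1]; pickle.dump((o,c),open(f"{n}9.pkl","wb"))
    if n=="side": f=cv2.resize(f[120:230,280:400],None,fx=5,fy=5,interpolation=cv2.INTER_CUBIC)
    else:
        d=c["depth"]; R,t=camRt(c,o)
        hsv=cv2.cvtColor(c["frame"],cv2.COLOR_RGB2HSV); m=cv2.inRange(hsv,(5,150,140),(20,255,255)); m[:, :250]=0; m[:,390:]=0; m[330:]=0
        P=cv2.findNonZero(m).reshape(-1,2); p=cv2.undistortPoints(P.astype(float).reshape(-1,1,2),c["intrinsics"],np.array(c["D"])).reshape(-1,2)
        X=(np.c_[p,np.ones(len(p))]*d[P[:,1],P[:,0]][:,None]-t)@R
        top=X[X[:,2]>np.percentile(X[:,2],50)-.004]; print("bar top z",np.percentile(X[:,2],[10,50,75,90]),top.mean(0),"expect",.062-.021+.066)
    cv2.imwrite(f"pics/{n}9.png",f)
E
```

```text
15.8167 [ 0.49075927 -0.10726057  0.20359799] [-1.56926722e+00 -4.35247095e-04 -1.72776928e+00] [-0.59476815  0.3471708   0.0148033 ] 0.05514603968398883
bar top z [0.10216233 0.10598617 0.10651113 0.10690262] [ 0.49242657 -0.10615755  0.10692821] expect 0.107
```

View pics/wrist9.png

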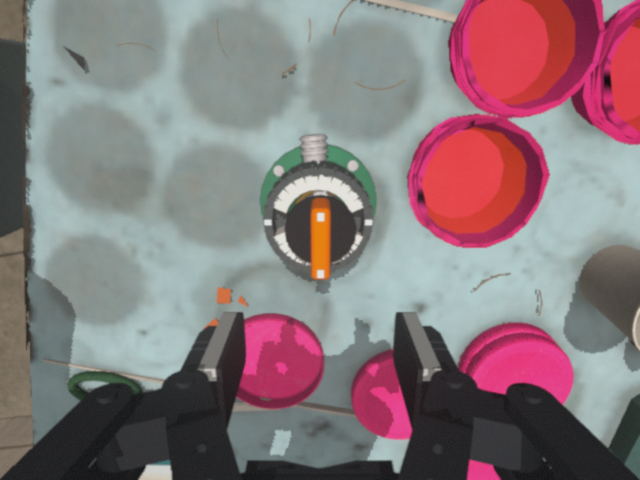

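View pics/side9.png

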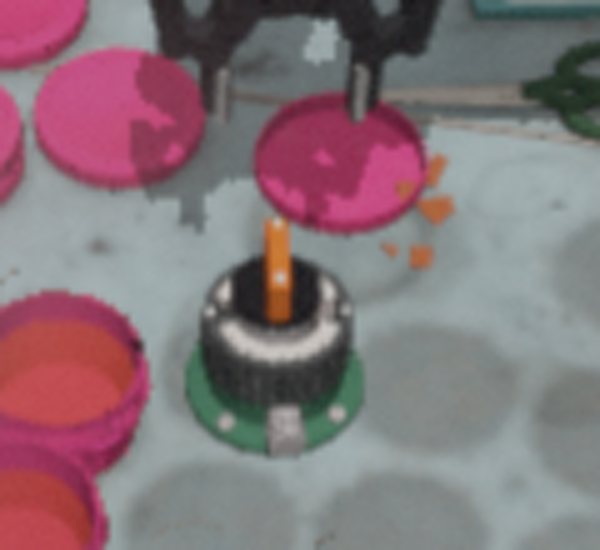

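The cap sits upright in the mouth with its bar at right angles to the white ticks. The bar top measures 0.107 m, exactly the locked height (0.104 m if still under the ledge, 0.113 m or more if free). The gripper is well clear, so I'm handing in.

```bash
python3 - <<'E'
from bench import job
print(job.job_done())
E
```

```text
the job is handed in; nothing more can be done
None
```

The strainer is closed: the cap is in the mouth, pushed in, turned and locked, and I handed the job in at about 16 s. The hand-in gives no verdict, so the result rests on my own checks.

- **Fit:** I found the slots by sight from the white ticks, at about -0.16 rad. The lugs dropped in at the first try, without touching the rim.
- **Push and twist:** I pushed in to about 25.5 mm below the rim, at about 11 N measured. I then turned it 1.57 rad clockwise, eased up so the spring lifted the lugs, and let go.
- **Last checks:** The bar top is at 0.107 m, the height expected when locked. The cap is about 1.5 mm from the mouth's axis and looks upright, with its bar at right angles to the ticks. The gripper is open about 10 cm above it and reads no contact force.
- **Margins:** Early in the twist the spring force suggested only about 24.3 mm of depth, against 25.2 mm from the tool height. I pushed 1 mm deeper before going on. No check failed, and I saw no tub, lid or cup moved in the pictures.

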